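Work a batten in behind the bench post

TASK

Get the dark wooden batten ready for sanding: pushing it gently along the bench with the fingertips, one end and then the other, angle its left end (left as the robot faces the bench) in behind the steel post and swing its right end in after it, until the whole batten lies in the plywood bay flat against the back fence. Never lift or tip the batten, and leave the can, the offcut, the screwdriver and the metal pot where they are.

Things in the scene. Friction and masses are not known exactly. Their poses are not given: they have to be found in the camera images.
- batten: Loose straight dark-wood bar, 240 mm long, 40 wide, 34 high, about 0.2 kg; a few newtons slide it. Origin: centre of its underside, on the bench. y runs along it (+y = its left end as the robot sees it), x across it (+x = the long face away from the robot), z up. Starts in front of the bay, roughly parallel to it, shifted to the right, its left end short of the post.
- left_end (a point): Centre of the batten's left end face (120 mm from its centre, 17 mm above the bench).
- right_end (a point): Centre of the batten's right end face (120 mm from its centre, 17 mm above the bench).
- left_far_corner (a point): Left end of the batten's far long face (the face that must meet the fence): batten frame (+20, +120, 17) mm.
- right_far_corner (a point): Right end of the batten's far long face: batten frame (+20, -120, 17) mm.
- bay: Plywood bay fixed to the bench: straight back fence, a cheek at each end, open towards the robot and on top; the bench is its floor. Origin: on the bench, middle of the fence's inner face; x into the fence (away from the robot), y left along it. Inner length 270 mm (y -135 to +135). Fence 30 mm thick; cheeks 20 mm thick, reach 47 mm out from the fence (x -47 to 0); all 26 mm high.
- post: Fixed upright steel post, 25 mm in diameter, 45 mm tall, in front of the bay's open side near its left end. Origin: centre of its foot, on the bench. Clear gap between post and fence 59 to 67 mm; post centre 60 to 80 mm right of the left cheek's inner face. So the batten cannot go straight in: it must be angled in, left end first.
- can: Bystander: plain white can, 60 mm in diameter, 130 mm tall, at the left; origin at the centre of its underside. Leave alone.
- offcut: Bystander: wood block 110 x 90 x 35 mm, at the far right; origin at the centre of its underside. Leave alone.
- screwdriver: Bystander: screwdriver lying on the bench at the left; origin under its middle. Leave alone.
- pot: Bystander: open metal pot, 90 mm in diameter, 80 mm tall, at the near right; origin at the centre of its underside. Leave alone.
Mind the look-alikes: they are no part of the job. Of the things that look like the batten, the larger one is meant.

How it is judged (in metres and radians):
On the way:
1. the batten's left end is in behind the post, between the post and the fence (x of left_end in the frame of bay above -0.06 m and y of left_end in the frame of bay above 0.08 m), for 0.1 s.
At the end, for the whole second after the job is handed in: The batten lies at rest flat on the bench in the bay, between the two cheeks, with both ends of its far face within 7 mm of the fence's inner face (x of left_far_corner in the frame of bay between -0.007 and 0.004 m and x of right_far_corner in the frame of bay between -0.007 and 0.004 m and y of batten in the frame of bay between -0.018 and 0.018 m and height (world z) of batten below 0.005 m and angle between batten's own z axis and vertical below 0.06 rad and linear speed of batten below 0.01 m/s); the robot touches nothing.
It fails at once if the batten is lifted or tipped instead of being pushed flat along the bench (height (world z) of batten above 0.012 m or angle between batten's own z axis and vertical above 0.2 rad).
It fails at once if the batten is squeezed or forced with more than 45 N (contact force between the fingers and batten above 45 N).
It fails at once if the can, offcut, screwdriver or metal pot is moved more than 20 mm (distance of any of can, offcut, screwdriver, pot from where it was at the start of the episode above 0.02 m).
It also fails if it takes over 72 s, if anything falls off the work surface, if the arm or the gripper's body presses on something with over 40 N, if the wrist force passes 120 N, or if a joint passes its speed limit or range.

ROBOT

A 6-joint arm with a two-finger parallel gripper is mounted at the origin on the work surface. World frame = base frame: x ahead of the robot, y to its left, z up, the work surface at z = 0. Lengths are in mm, angles in rad, forces in N, time in s.
With the tool pointing down it reaches from about 350 to 775 mm from the base axis. Payload 5.5 kg.
Tool frame: the origin (TCP) lies midway between the tips of the shut fingers; the grasp point (between the pads) lies 19 mm behind it (ctrl.tcp_to_grasp is the distance from the TCP to the grasp point, in mm); z points along the fingers, y is the direction in which the jaws open and shut (so a half turn about z gives the same grasp; the last joint's range is limited). The gripper opens to 85 mm and grips with 20 to 120 N. Pads are 22 mm wide; open, the fingers measure 114 mm over their backs; the gripper's body (76 mm by 85 mm) begins 54 mm behind the grasp point. The pads swing forward as they close: fully open they stand 13 mm farther back than shut.
Start: joints at [1.115, 0.313, 0.046, 1.304, 0, 1.431], TCP at [178.607, 546.6, 231.323] pointing down, gripper open.
Joint ranges: [-2.76, 2.76], [-0.86, 1.69], [-1.03, 1.26], [-2.2, 2.34], [-1.47, 1.5], [-3.14, 3.14]. Speed limits (rad/s): [2.57, 2.57, 3.14, 3.14, 3.14, 3.14].

INTERFACE

Orientations are given as [roll, pitch, yaw] about the fixed x, y, z axes, in that order (R = Rz(yaw) Ry(pitch) Rx(roll)).
In Python, from plant import read_state, viewer, ctrl gives the robot as it stands. The module is installed in compiled form; this text tells all that it offers.
- The arm moves only by the tool play_rows, never from a script. Its argument "rows" is a list of rows, each a list of 4 numbers: the shift along the tool's x, y, z as a fraction of full scale, then the turn about the tool's z as a fraction of full scale. A call has 1 to 12 rows; each row is the pose to reach, as a shift and turn from the pose measured when the call began, along the tool's axes at that moment, turning the shorter way round; what a row does not reach only later rows make up. Full scale, the value 1, is 800 mm for a shift and pi rad for a turn. A row lasts 1/8 s, in which the tool goes at most 62.5 mm and 10.7 degrees, less where a joint would pass 70% of its speed; a pose out of reach is approached as far as the arm can. A call with a number of a shift or a turn outside -1 to 1 is refused whole. A call with a gripper value outside its range is refused whole. "jaw" is the closure, from -1 (fully open) to 1 (shut), set as the call begins (left out, the last holds). The fingers move at their own pace and stop on an object; the grip force is fixed at half the most. Time passes only in rows, so rows that repeat a pose let the fingers close. It gives the time, the measured TCP pose, the force and the opening at its end, in the units of the state.
- read_state(): the state, without advancing time (a new reading comes with each control period).
- viewer.get_image(name): name is "side" or "top" or "wrist"; returns (picture, depth): 480x640x3 uint8, red, green, blue; 480x640 float32, mm along the optical axis (not along the pixel's ray), 0 where there is no reading.
- viewer.camera_model(name): a dict with "mtx" (3x3 intrinsics, pixels), "k1" (the pictures are not rectified: a ray, as slopes to the right and down, at radius r is drawn at 1 + k1 r^2 times it, then the intrinsics apply), "world_to_cam" (4x4, takes a point from world to camera coordinates). Camera axes: x right, y down, z forward; pixel columns grow to the right and rows downward; lengths in mm; the calibration is good to about 2 mm. A picture is of the moment at which its call begins: read the wrist's pose just before it. camera_model takes no time and is no camera call; for the wrist camera it gives the pose at the moment of the call.
- ctrl.job_done(): hands the job in, once; it reports no verdict.
The state is a dict: "time_s": time; "q": joint angles; "joint_velocities": joint speeds; "tau": joint torques, N m; "tool_pos": TCP position; "tool_rot": TCP orientation; "contact_force": force on the tool from outside, world axes, zero at the start; "wrist_torque": the same for the moment, N m; "gripper_width": finger opening in mm.
Only numpy, scipy, OpenCV 4.12 (cv2) and the standard library are available. Lean on these libraries where they do the work, as an engineer would, in place of code of your own. Each camera call takes 0.05 s, during which the arm holds its last target.

## Working session

There is one attempt and no reset: what is moved stays moved. The work goes in short steps, Python scripts to look and compute and a tool call to move; the robot and the scene stay as the last step left them, time stands still between calls to the robot, and variables do not carry over. Pictures are saved under pics/ and viewed, and the job is handed in when it is done.

Besides the shell and the picture viewer there is one more tool, called after "Emit:" as name(argument=value, ...), one argument or row to a line, values as JSON. play_rows: Moves the arm, as the interface text tells. Its arguments: {"type":"object","properties":{"rows":{"type":"array"},"jaw":{"type":"number"}},"required":["rows"]}

```bash
ls; mkdir -p pics; python3 - <<'E'
from plant import read_state, viewer, ctrl
import cv2,numpy as np
s=read_state(); print({k:np.round(v,3) for k,v in s.items()})
for n in("top","side"):
    im,d=viewer.get_image(n); cv2.imwrite(f"pics/{n}0.png",im[...,::-1]); np.save(f"{n}0.npy",d)
    m=viewer.camera_model(n); print(n,np.round(m["mtx"],1).tolist(),m["k1"],np.round(m["world_to_cam"],3).tolist())
E
```

```text
pics
{'time_s': np.float64(0.0), 'q': array([ 1.115,  0.314,  0.045,  1.304, -0.   ,  1.431]), 'joint_velocities': array([-0.   ,  0.   ,  0.001,  0.   ,  0.   ,  0.001]), 'tau': array([ 1.0000e-03, -4.8063e+01,  2.9853e+01,  1.9000e-02,  0.0000e+00,
       -0.0000e+00]), 'tool_pos': array([178.366, 546.07 , 230.386]), 'tool_rot': array([-3.14 , -0.   ,  2.826]), 'contact_force': array([ 0.386, -0.486,  0.177]), 'wrist_torque': array([ 0.   ,  0.008, -0.041]), 'gripper_width': np.float64(85.797)}
top [[617.4, 0.0, 326.8], [0.0, 617.4, 230.5], [0.0, 0.0, 1.0]] -0.2188780592436992 [[-0.025, -1.0, -0.004, 10.874], [-0.984, 0.025, -0.178, 518.695], [0.178, -0.0, -0.984, 1451.674], [0.0, 0.0, 0.0, 1.0]]
side [[455.0, 0.0, 323.2], [0.0, 455.0, 231.2], [0.0, 0.0, 1.0]] -0.09512672085680318 [[-0.993, -0.117, -0.024, 505.732], [-0.041, 0.518, -0.854, 84.643], [0.113, -0.847, -0.519, 905.595], [0.0, 0.0, 0.0, 1.0]]
```

View pics/top0.png

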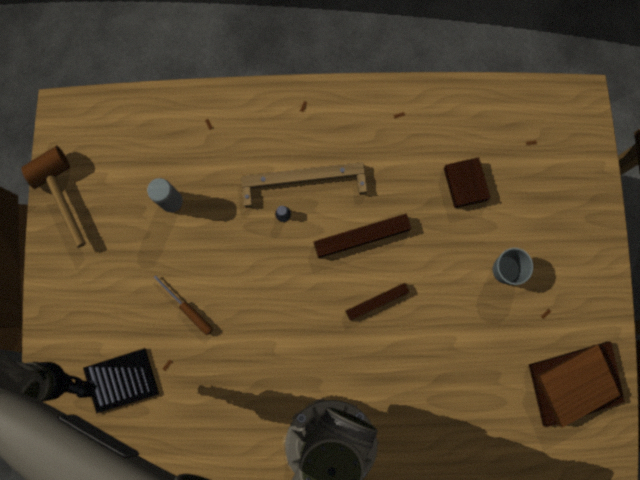

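View pics/side0.png

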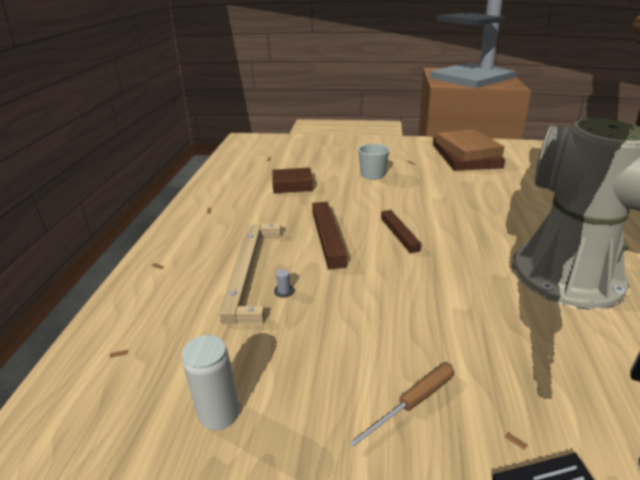

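The top picture shows two batten look-alikes: a large one at px (315-410, 215-257) and a small one at (347-408, 285-320). The larger is ~100 px long, about 240 mm, so it fits. The bay is at (243-367, 165-206), the post at (283, 213). I'll enlarge the crop to confirm.

```bash
cat > h.py <<'E'
from plant import read_state, viewer, ctrl
import cv2,numpy as np
def ray(n,uv):
    m=viewer.camera_model(n);K=m["mtx"];W=np.array(m["world_to_cam"])
    uv=np.atleast_2d(uv).astype(float)
    dn=np.stack([(uv[:,0]-K[0][2])/K[0][0],(uv[:,1]-K[1][2])/K[1][1]],1)
    un=dn.copy()
    for _ in range(30): un=dn/(1+m["k1"]*(un**2).sum(1,keepdims=True))
    d=np.c_[un,np.ones(len(un))]@W[:3,:3]; c=-W[:3,:3].T@W[:3,3]
    return c,d
def onz(n,uv,z):
    c,d=ray(n,uv); t=(z-c[2])/d[:,2]; return c+d*t[:,None]
def dep(n,uv,D):
    c,d=ray(n,uv); z=np.array([D[int(v),int(u)] for u,v in np.atleast_2d(uv)]); return c+d*z[:,None]
def proj(n,P):
    m=viewer.camera_model(n);W=np.array(m["world_to_cam"]);P=np.atleast_2d(P)
    p=P@W[:3,:3].T+W[:3,3]; s=p[:,:2]/p[:,2:]; s=s*(1+m["k1"]*(s**2).sum(1,keepdims=True))
    K=np.array(m["mtx"]); return s*[K[0,0],K[1,1]]+[K[0,2],K[1,2]]
E
python3 - <<'E'
from h import *
im=cv2.imread("pics/top0.png"); c=im[130:340,220:430]
cv2.imwrite("pics/crop_top0.png",cv2.convertScaleAbs(cv2.resize(c,(600,600),interpolation=cv2.INTER_CUBIC),alpha=1.6))
im=cv2.imread("pics/side0.png"); c=im[190:340,210:410]
cv2.imwrite("pics/crop_side0.png",cv2.resize(c,(800,600),interpolation=cv2.INTER_CUBIC))
E
```

```text
(no output)
```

View pics/crop_top0.png

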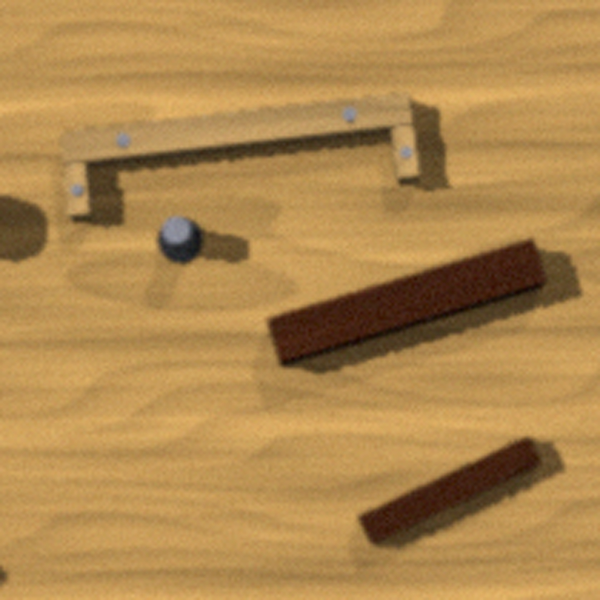

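View pics/crop_side0.png

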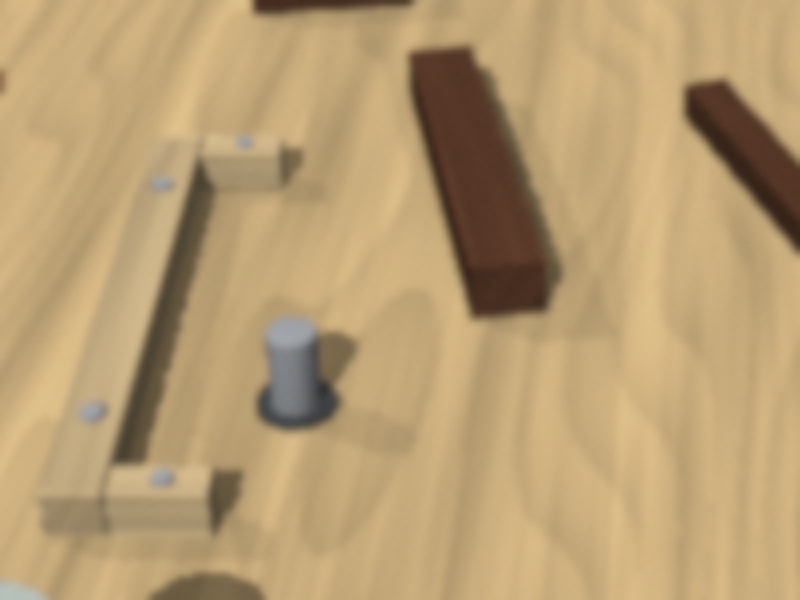

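The larger bar (crop corners ~(270,318)-(545,285)) is the batten; the smaller is the look-alike, and the dark block at upper right is the offcut. Now I'll measure.

```bash
cat > meas.py <<'E'
from h import *
def batten_top(im,z=34):
    # red/dark mask on top view; returns centre, yaw of axis
    hsv=cv2.cvtColor(im,cv2.COLOR_BGR2HSV)
    b,g,r=[im[...,i].astype(int) for i in range(3)]
    m=((r<125)&(r>g*1.7)&(r>28)).astype(np.uint8); 
    return m
E
python3 - <<'E'
from meas import *
im=cv2.imread("pics/top0.png"); D=np.load("top0.npy"); S=np.load("side0.npy")
for (u,v) in [(362,236),(378,303),(300,150),(326,232),(330,270)]: print((u,v),im[v,u])
m=batten_top(im); n,l,st,ce=cv2.connectedComponentsWithStats(m)
for i in range(1,n):
    if st[i,4]>150: print(st[i],ce[i].round(1), dep("top",[ce[i]],D).round(1))
i=l[236,362]; c=max(cv2.findContours((l==i).astype(np.uint8),0,1)[0],key=cv2.contourArea).reshape(-1,2)
P=onz("top",c,34)[:,:2]; r=cv2.minAreaRect(P.astype(np.float32)); print("rect",r,cv2.boxPoints(r).round(1).tolist())
# depth heights
for nm,uv in dict(bat=(362,236),batL=(325,246),fence=(300,178),fenceR=(345,171),post=(282,210)).items(): print(nm,dep("top",[uv],D).round(1))
k=2.857;o=np.array([220,130])
pts=np.array([(87,161),(393,127),(88,213),(400,180),(66,130),(410,95)])/k+o
print("bay z26",onz("top",pts,26).round(1).tolist())
print("post z45",onz("top",np.array([[177,230]])/k+o,45).round(1))
ps=np.array([(116,468),(203,150)])/4+[210,190]; print("side fence inner L,R z26",onz("side",ps,26).round(1).tolist())
print("side cheek front",onz("side",np.array([(210,467),(282,143)])/4+[210,190],26).round(1).tolist())
print("side post",onz("side",np.array([[291,331]])/4+[210,190],45).round(1), "foot",onz("side",np.array([[297,405]])/4+[210,190],0).round(1))
pb=np.array([(412,53),(472,48),(543,262),(473,268)])/4+[210,190]; print("side bat",onz("side",pb,34).round(1).tolist())
E
```

```text
(362, 236) [13 25 43]
(378, 303) [14 24 40]
(300, 150) [ 54  91 115]
(326, 232) [ 58 100 127]
(330, 270) [ 53  90 117]
[ 445  159   45   47 1412] [466.7 181.7] [[ 635.7 -355.9   38.1]]
[ 315  215   96   41 1407] [362.  234.9] [[508.  -88.   34.1]]
[347 284  61  35 581] [377.2 301.2] [[ 346.1 -120.6   16.2]]
[602 342  17  35 157] [610.4 354.2] [[ 187.4 -709.1   26.3]]
[ 530  346   90   80 2325] [568.9 385.7] [[ 119.7 -580.    55. ]]
rect ((508.5461730957031, -89.18484497070312), (37.3908576965332, 237.0219268798828), 15.5111083984375) [[458.79998779296875, 20.0], [522.2000122070312, -208.39999389648438], [558.2999877929688, -198.39999389648438], [494.8999938964844, 30.0]]
bat [[505.9 -88.2  29.9]]
batL [[483.1   3.1  32.6]]
fence [[659.2  61.7  21. ]]
fenceR [[673.3 -51.7  25.3]]
post [[572.3 105.9  47.9]]
bay z26 [[639.8, 186.2, 26.0], [663.3, -82.9, 26.0], [593.0, 185.3, 26.0], [615.3, -87.3, 26.0], [668.6, 204.9, 26.0], [692.2, -98.9, 26.0]]
post z45 [[571.6 106.3  45. ]]
side fence inner L,R z26 [[637.1, 189.5, 26.0], [662.7, -84.6, 26.0]]
side cheek front [[595.3, 184.7, 26.0], [618.9, -95.9, 26.0]]
side post [[572.5 107.   45. ]] foot [[572.9 106.4   0. ]]
side bat [[557.1, -195.9, 34.0], [521.0, -205.1, 34.0], [459.9, 23.7, 34.0], [494.6, 32.0, 34.0]]
```

Both views agree within ~3 mm. In the world frame the bay origin is ≈ (651, 51.5), yaw 0.088, and the post ≈ (572, 106), with a gap of ≈ 61 mm. The batten centre is ≈ (508, -89), yaw 0.27, and its height from depth is about 30-34 mm. First move: above and behind the near face with the jaws open, yawed to the entry angle.

Emit:
play_rows(
  rows=[
    [-0.556,-0.648,0,-0.0586],
    [-0.556,-0.648,0,-0.0586],
    [-0.556,-0.648,0,-0.0586],
    [-0.556,-0.648,0,-0.0586],
    [-0.556,-0.648,0,-0.0586],
    [-0.556,-0.648,0,-0.0586],
    [-0.556,-0.648,0,-0.0586],
    [-0.556,-0.648,0,-0.0586],
    [-0.556,-0.648,0,-0.0586],
    [-0.556,-0.648,0,-0.0586],
    [-0.556,-0.648,0,-0.0586],
    [-0.556,-0.648,0,-0.0586],
  ],
  jaw=-1,
)

```text
time_s: 1.6
tool_pos: [441.3, -88.3, 230.5]
tool_rot: [-3.14, -0.001, 3.004]
contact_force: [-1.0, 0.8, -0.2]
gripper_width: 85.7
```

Emit:
play_rows(
  rows=[
    [0,0,0.07,0],
    [0,0,0.14,0],
    [0,0,0.21,0],
    [0,0,0.25,0],
    [0,0,0.27,0],
    [0,0,0.281,0],
    [0,0,0.281,0],
  ],
)

```text
time_s: 2.48
tool_pos: [440.6, -87.9, 5.6]
tool_rot: [-3.14, -0.002, 3.005]
contact_force: [0.1, 0.2, 1.1]
gripper_width: 85.4
```

```bash
python3 - <<'E'
from h import *
s=read_state();print(s["tool_pos"],s["contact_force"])
for n in("wrist","side"):
    im,d=viewer.get_image(n); cv2.imwrite(f"pics/{n}1.png",im[...,::-1])
E
```

```text
[440.57095596 -87.91989075   5.58907427] [0.1242746  0.19559884 1.13287178]
```

View pics/side1.png

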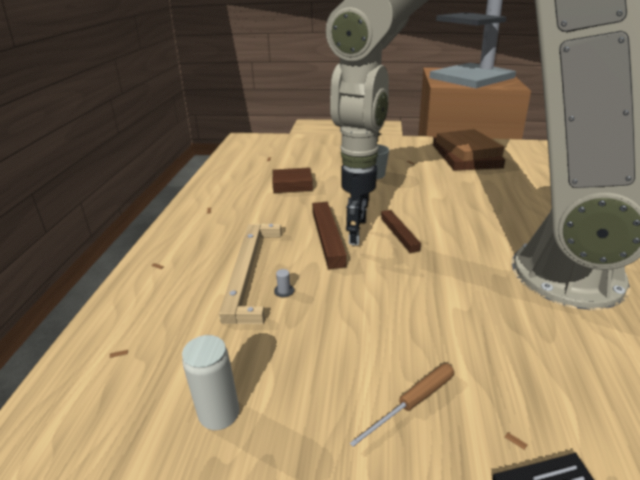

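View pics/wrist1.png

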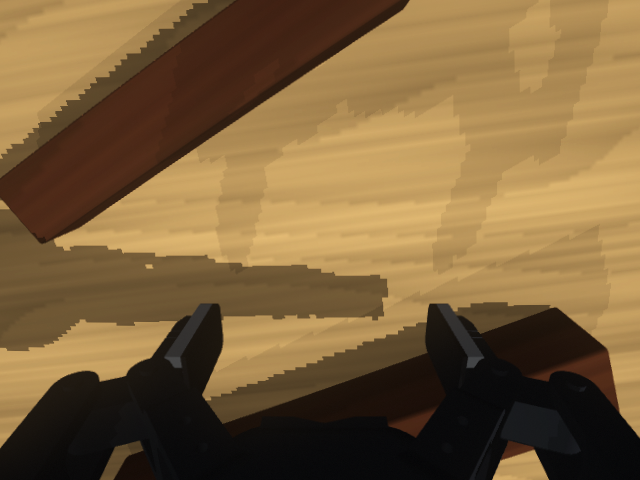

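Side shows the fingertips behind the batten's near face (~(355,235)), and wrist shows clear air on all sides. Pushing gently, left finger first.

Emit:
play_rows(
  rows=[
    [-0.009,0.001,0.001,0],
    [-0.018,0.002,0.001,0],
    [-0.027,0.003,0.001,0],
    [-0.036,0.004,0.001,0],
    [-0.045,0.005,0.001,0],
    [-0.054,0.006,0.001,0],
    [-0.063,0.007,0.001,0],
    [-0.072,0.008,0.001,0],
    [-0.081,0.009,0.001,0],
    [-0.09,0.01,0.001,0],
    [-0.099,0.011,0.001,0],
    [-0.105,0.012,0.001,0],
  ],
)

```text
time_s: 4.08
tool_pos: [526.7, -90.6, 5.7]
tool_rot: [-3.139, 0.001, 3.004]
contact_force: [-0.7, 0.5, -0.1]
gripper_width: 85.2
```

```bash
cat > look.py <<'E'
import sys
from h import *
O=np.array([651,51.5]);ps=0.088;X=np.array([np.cos(ps),np.sin(ps)]);Y=np.array([-np.sin(ps),np.cos(ps)])
def go(tag):
    s=read_state();print("tcp",s["tool_pos"].round(1),"yaw",round(s["tool_rot"][2],3),"F",s["contact_force"].round(1),s["time_s"])
    a,_=viewer.get_image("top"); b,_=viewer.get_image("side")
    a=a[...,::-1];b=b[...,::-1]
    ca=cv2.convertScaleAbs(cv2.resize(a[130:310,220:430],(700,600),interpolation=cv2.INTER_CUBIC),alpha=1.6)
    cb=cv2.resize(b[180:330,210:410],(800,600),interpolation=cv2.INTER_CUBIC)
    cv2.imwrite(f"pics/{tag}_t.png",ca);cv2.imwrite(f"pics/{tag}_s.png",cb)
def topw(pts,z): return onz("top",np.array(pts)/(600/180.)+[220,130],z)[:,:2]
def sidew(pts,z): return onz("side",np.array(pts)/4+[210,180],z)[:,:2]
def bay(P): d=np.atleast_2d(P)-O; return np.c_[d@X,d@Y].round(1)
if __name__=="__main__": go(sys.argv[1])
E
python3 look.py a2
```

```text
tcp [526.7 -90.6   5.7] yaw 3.004 F [-0.7  0.5 -0.1] 4.075
```

View pics/a2_t.png

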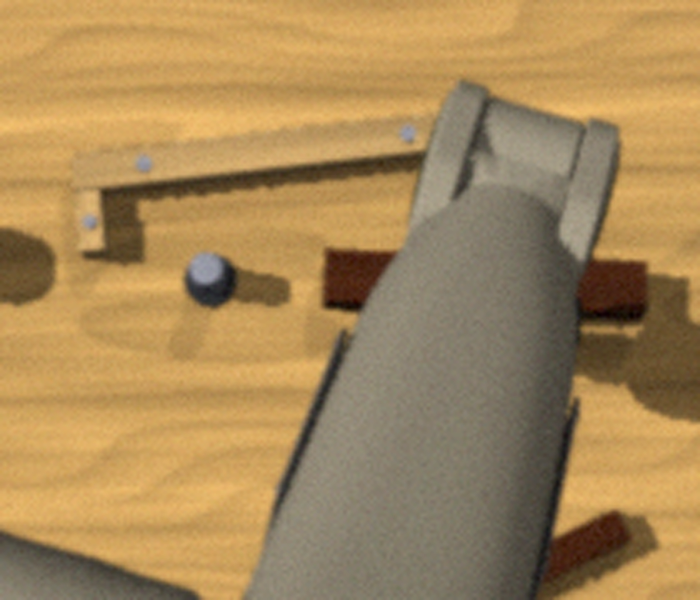

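View pics/a2_s.png

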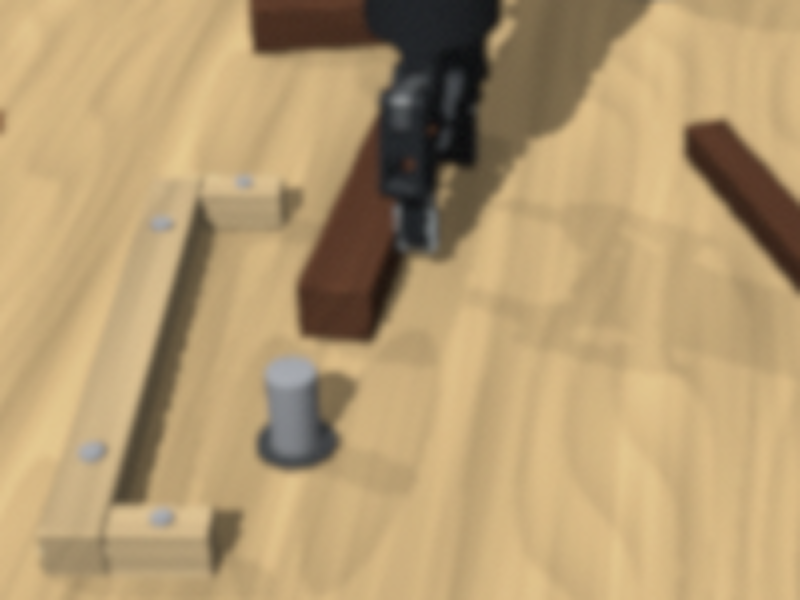

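The top crop shows the batten rotated, with far-left corner (325,250), near-left (326,307), far-right (647,264) and near-right (646,308). Computing its pose.

```bash
python3 - <<'E'
from look import *
P=topw([(325,250),(326,305),(647,263),(646,313)],34);B=bay(P);print(P.round(1).tolist(),B.tolist())
f=B[2]-B[0];print("theta",-np.arctan2(f[0],-f[1]),"C",B.mean(0))
Q=sidew([(302,287),(375,293)],34);print("side",bay(Q).tolist())
print("post z45",bay(topw([(209,268)],45)), bay([[572,106.4]]))
E
```

```text
[[585.6, 19.1], [544.1, 19.3], [569.8, -219.4], [532.1, -216.7]] [[-68.0, -26.5], [-109.3, -22.7], [-104.7, -262.7], [-142.0, -256.7]]
theta 0.15414423822315407 C [-106.   -142.15]
side [[-69.0, -25.1], [-107.1, -19.4]]
post z45 [[-74.2  59.7]] [[-73.9  61.6]]
```

Emit:
play_rows(
  rows=[
    [-0.005,0.001,0,0],
    [-0.011,0.0025,0,0],
    [-0.017,0.004,0,0],
    [-0.023,0.005,0,0],
    [-0.028,0.006,0,0],
    [-0.032,0.007,0,0],
    [-0.032,0.007,0,0],
  ],
)

```text
time_s: 5.05
tool_pos: [553.8, -88.6, 5.8]
tool_rot: [-3.139, 0.002, 3.005]
contact_force: [0.3, -0.3, 0.6]
gripper_width: 85.5
```

```bash
python3 look.py a3
```

```text
tcp [553.8 -88.6   5.8] yaw 3.005 F [ 0.3 -0.3  0.6] 5.05
```

View pics/a3_t.png

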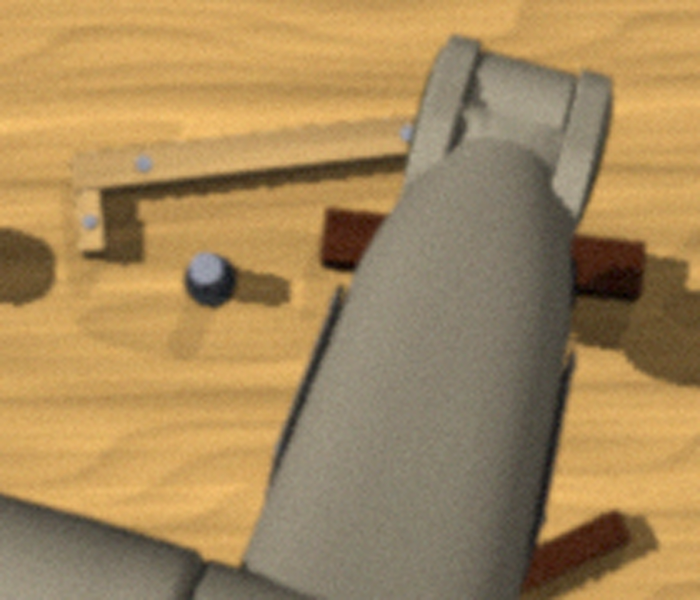

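View pics/a3_s.png

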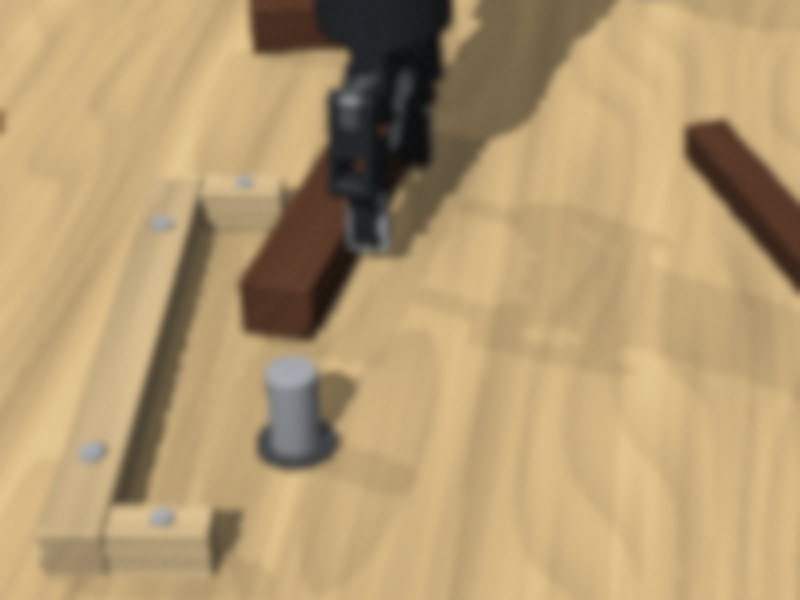

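```bash
python3 - <<'E'
from look import *
P=topw([(327,208),(324,266),(644,243),(640,298)],34);B=bay(P);print(P.round(1).tolist(),B.tolist())
f=B[2]-B[0];print("theta",-np.arctan2(f[0],-f[1]),"C",B.mean(0))
Q=sidew([(243,285),(316,290)],34);print("side",bay(Q).tolist())
th=.225; n=np.array([np.cos(th),-np.sin(th)])
print("tcp bay",bay([[553.8,-88.6]]), "near face by tcp+31n", bay([[553.8,-88.6]])+31*n)
for p in B[:2]: print("post clear for left pts (needs near<)",((np.array([-74,61.5])-p)@n))
E
```

```text
[[617.5, 16.9], [573.5, 20.1], [585.1, -218.0], [543.5, -212.8]] [[-36.4, -31.5], [-80.0, -24.5], [-89.3, -262.6], [-130.3, -253.9]]
theta 0.22502837883200227 C [ -84.    -143.125]
side [[-38.2, -27.1], [-76.5, -22.3]]
tcp bay [[-109.1 -131. ]] near face by tcp+31n [[ -78.88138268 -137.91629723]]
post clear for left pts (needs near<) -57.401150104044596
post clear for left pts (needs near<) -13.338382500916449
```

θ = 0.225 as planned, with C ≈ (-84, -143) in the bay frame. I'll nudge it 3 mm deeper to centre it between the post and the right cheek, then back off and lift.

Emit:
play_rows(
  rows=[
    [-0.003,0,0,0],
    [-0.005,0.001,0,0],
    [-0.005,0.001,0,0],
    [0.01,0,0,0],
    [0.04,0,0,0],
    [0.04,0,-0.04,0],
    [0.04,0,-0.1,0],
    [0.04,0,-0.15,0],
    [0.04,0,-0.15,0],
  ],
)

```text
time_s: 6.28
tool_pos: [523.8, -84.6, 129.4]
tool_rot: [-3.138, 0.01, 3.005]
contact_force: [0.3, 0.5, -1.3]
gripper_width: 85.6
```

```bash
python3 - <<'E'
from look import *
s=read_state();p=s["tool_pos"];y=s["tool_rot"][2];print(p.round(1),y)
th=.225;a=np.sin(th)*X+np.cos(th)*Y; n=np.cos(th)*X-np.sin(th)*Y
C=O+X*-81+Y*-143.5
T=C-158*a; print("C",C,"target",T,"a",a)
d=T-p[:2]; tx=np.array([np.cos(y),np.sin(y)]);ty=np.array([np.sin(y),-np.cos(y)])
print("shift fs",d@tx/800,d@ty/800,"dz",(p[2]-8)/800,"turn",-(np.arctan2(a[1],a[0])-y)/np.pi)
E
```

```text
[523.8 -84.6 129.4] 3.0047789708457273
C [582.92513743 -98.56353016] target [ 561.34678621 -255.08309686] a [0.13657184 0.99063017]
shift fs -0.07553577600516459 -0.20465593232732032 dz 0.15175230112882113 turn 0.5000593066245305
```

Emit:
play_rows(
  rows=[
    [-0.03,-0.1,0,0.1],
    [-0.0755,-0.2047,0,0.2],
    [-0.0755,-0.2047,0,0.3],
    [-0.0755,-0.2047,0,0.4],
    [-0.0755,-0.2047,0,0.5],
    [-0.0755,-0.2047,0,0.5],
    [-0.0755,-0.2047,0,0.5],
    [-0.0755,-0.2047,0,0.5],
    [-0.0755,-0.2047,0,0.5],
    [-0.0755,-0.2047,0,0.5],
    [-0.0755,-0.2047,0,0.5],
  ],
  jaw=1,
)

```text
time_s: 7.65
tool_pos: [560.8, -254.8, 129.8]
tool_rot: [3.133, 0.003, 1.435]
contact_force: [0.7, 0.0, -0.4]
gripper_width: 0.2
```

```bash
python3 look.py a4; python3 - <<'E'
from h import *
im,_=viewer.get_image("wrist"); cv2.imwrite("pics/a4_w.png",im[...,::-1])
E
```

```text
tcp [ 560.8 -254.8  129.8] yaw 1.435 F [ 0.7  0.  -0.4] 7.65
```

View pics/a4_t.png

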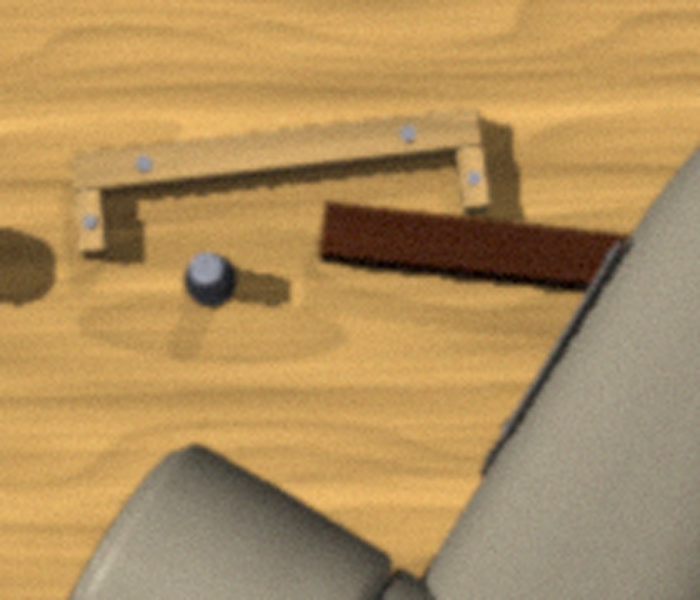

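View pics/a4_w.png

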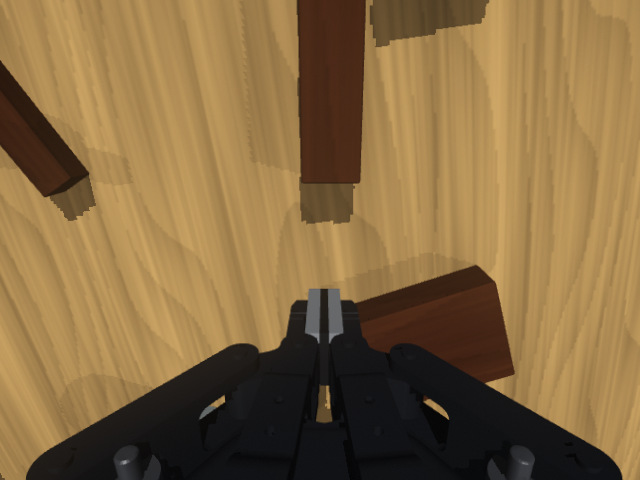

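Wrist shows the batten's right end at (301-360, 183) and the offcut at right (350-515, 265-400). I'll check clearance and lateral alignment before lowering.

```bash
python3 - <<'E'
from look import *
p=onz("wrist",[(301,183),(360,183),(298,0),(366,0)],34)[:,:2]; print("end",p.round(1).tolist())
print("offcut",onz("wrist",[(350,303),(480,268),(495,283),(513,374)],35).round(1).tolist(), "lowedge",onz("wrist",[(358,305),(478,266)],0).round(1).tolist())
E2=p[:2].mean(0); ax=p[2:].mean(0)-E2; ax/=np.linalg.norm(ax); print("end mid",E2,bay(E2),"axis",ax,"theta",0.088+np.pi/2-np.arctan2(ax[1],ax[0])-0, )
t=np.array([560.8,-254.8]); nn=np.array([ax[1],-ax[0]]); print("tcp rel end: along",(t-E2)@ax,"lateral",(t-E2)@nn)
P=topw([(327,203),(320,259)],34);print(bay(P))
E
```

```text
end [[553.9, -214.9], [593.2, -220.3], [568.8, -108.6], [608.1, -113.8]]
offcut [[576.3, -309.0, 35.0], [673.6, -294.0, 35.0], [684.8, -307.9, 35.0], [701.6, -393.6, 35.0]] lowedge [[583.4, -331.6, 0.0], [686.8, -309.5, 0.0]]
end mid [ 573.5541115  -217.58893303] [[-100.8 -261.2]] axis [0.13846392 0.99036748] theta 0.2269102241838401
tcp rel end: along -38.61861483456663 lateral -7.478867110192414
[[-32.6 -31.9]
 [-74.4 -22.1]]
```

Emit:
play_rows(
  rows=[
    [0,0.0075,0.05,0],
    [0,0.0075,0.1,0],
    [0,0.0075,0.13,0],
    [0,0.0075,0.145,0],
    [0,0.0075,0.151,0],
    [0,0.0075,0.151,0],
  ],
)

```text
time_s: 8.55
tool_pos: [568.6, -256.7, 10.2]
tool_rot: [3.131, 0.004, 1.435]
contact_force: [-0.6, -0.4, -0.2]
gripper_width: 0.1
```

Emit:
play_rows(
  rows=[
    [0.009,0,0,0],
    [0.018,0,0,0],
    [0.027,0,0,0],
    [0.036,0,0,0],
    [0.045,0,0,0],
    [0.053,0,0,0],
    [0.061,0,0,0],
    [0.069,0,0,0],
    [0.077,0,0,0],
    [0.085,0,0,0],
    [0.093,0,0,0],
    [0.1,0,0,0],
  ],
)

```text
time_s: 10.05
tool_pos: [579.5, -177.0, 9.9]
tool_rot: [3.131, 0.004, 1.435]
contact_force: [-0.9, -2.8, 3.3]
gripper_width: 0.0
```

```bash
python3 look.py a5; python3 - <<'E'
from h import *
im,_=viewer.get_image("wrist"); cv2.imwrite("pics/a5_w.png",im[...,::-1])
E
```

```text
tcp [ 579.5 -177.     9.9] yaw 1.435 F [-0.9 -2.8  3.3] 10.05
```

View pics/a5_t.png

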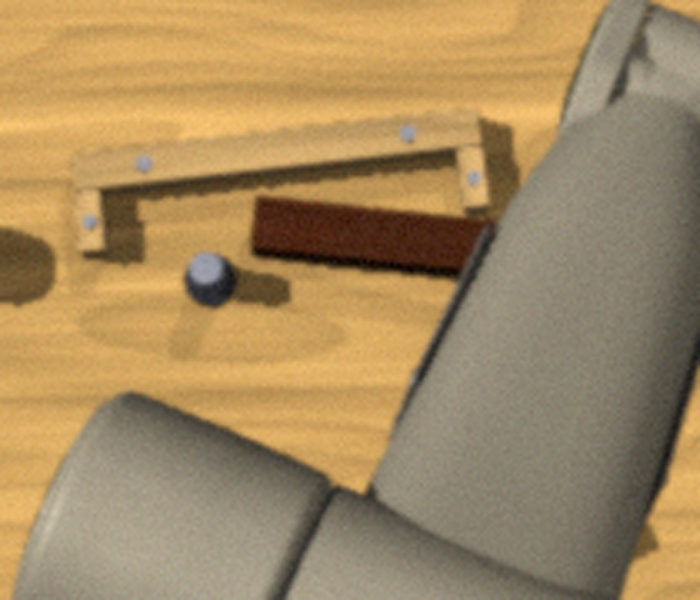

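View pics/a5_w.png

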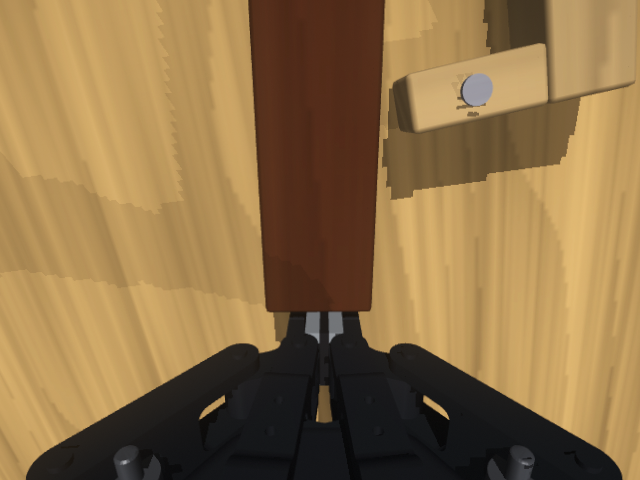

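View pics/a5_s.png

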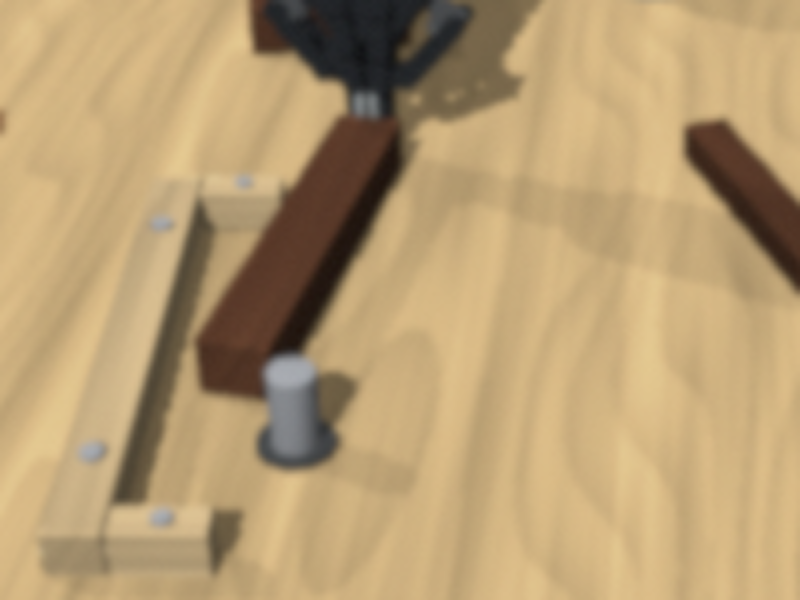

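The push is straight: the wrist view has the batten centred at u≈320 and clear of the right cheek. The top crop puts the left-end corners at (258,197) and (252,254).

```bash
python3 - <<'E'
from look import *
B=bay(topw([(258,197),(252,254),(455,212),(455,272)],34));print(B.tolist())
print("theta far",np.arctan2(B[0,0]-B[2,0],B[0,1]-B[2,1]),"near",np.arctan2(B[1,0]-B[3,0],B[1,1]-B[3,1]))
S=bay(sidew([(200,342),(265,352),(402,125)],34));print("side",S.tolist(), "near th",np.arctan2(S[1,0]-S[2,0],S[1,1]-S[2,1]))
p=onz("wrist",[(268,310),(371,310),(250,0),(385,0)],34)[:,:2];b=bay(p);print(b.tolist(),"th",[np.arctan2(*(b[i+2]-b[i])) for i in(0,1)], "end",b[:2].mean(0))
th=.225;n=np.array([np.cos(th),-np.sin(th)])
print("post clearance", [-( (np.array([-74,61.5])-q)@n)-12.5 for q in (B[1],B[3],S[1],b[0],b[2])])
E
```

```text
[[-22.1, 18.6], [-64.8, 27.5], [-50.2, -125.7], [-95.4, -120.1]]
theta far 0.19232623294346549 near 0.20442120537714661
side [[-23.2, 23.4], [-56.5, 31.8], [-111.4, -197.5]] near th 0.23500059700057582
[[-107.6, -204.1], [-70.1, -212.8], [-85.7, -106.0], [-47.8, -114.5]] th [np.float64(0.21964013365535795), np.float64(0.2230808402009153)] end [ -88.85 -208.45]
post clearance [np.float64(4.053722097513624), np.float64(7.155521471849578), np.float64(11.185155829019347), np.float64(14.003967784675108), np.float64(13.465224604360724)]
```

Emit:
play_rows(
  rows=[
    [0.009,0,0,0],
    [0.018,0,0,0],
    [0.027,0,0,0],
    [0.036,0,0,0],
    [0.045,0,0,0],
    [0.053,0,0,0],
    [0.061,0,0,0],
    [0.069,0,0,0],
    [0.077,0,0,0],
    [0.085,0,0,0],
    [0.093,0,0,0],
    [0.097,0,0,0],
  ],
)

```text
time_s: 11.7
tool_pos: [589.7, -98.9, 9.3]
tool_rot: [3.132, 0.002, 1.436]
contact_force: [-0.0, -3.1, 2.8]
gripper_width: 0.0
```

```bash
python3 look.py a6; python3 - <<'E'
from h import *
im,_=viewer.get_image("wrist"); cv2.imwrite("pics/a6_w.png",im[...,::-1])
E
```

```text
tcp [589.7 -98.9   9.3] yaw 1.436 F [-0.  -3.1  2.8] 11.7
```

View pics/a6_t.png

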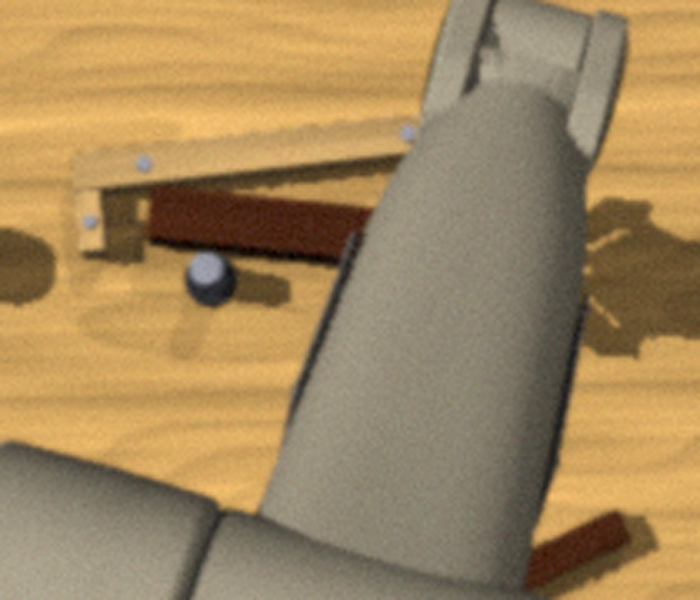

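View pics/a6_w.png

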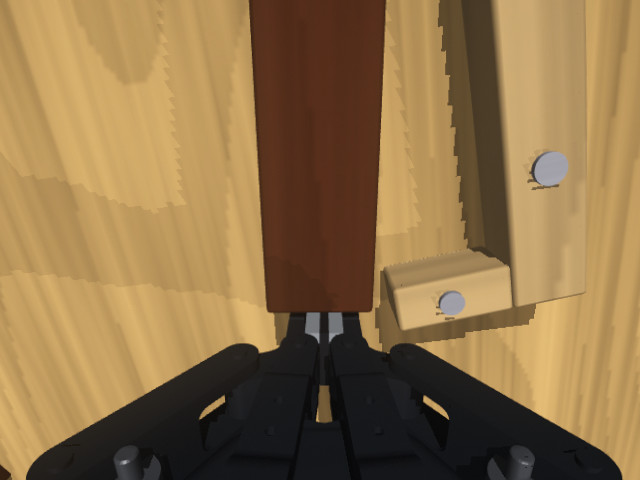

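View pics/a6_s.png

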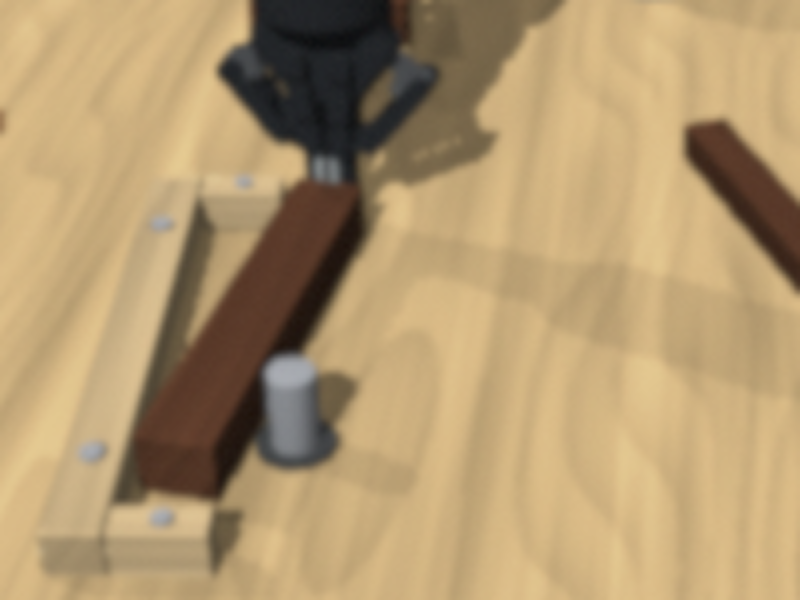

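Left end is behind the post (side crop: end at (140-220, 435-490)), clear of the left cheek. Computing how far to go.

```bash
python3 - <<'E'
from look import *
print("L corners top",bay(topw([(152,189),(150,240)],34)).tolist(),"side",bay(sidew([(138,443),(216,453)],34)).tolist())
b=bay(onz("wrist",[(268,311),(372,311)],34)[:,:2]);print("R end wrist",b.tolist())
c=bay(onz("wrist",[(384,268),(503,262),(403,329),(512,305),(496,0)],26)[:,:2]);print("cheek R inner/outer, fence",c.tolist())
print("tcp",bay([[589.7,-98.9]]))
E
```

```text
L corners top [[-6.8, 96.7], [-45.5, 101.8]] side [[-6.3, 102.8], [-43.3, 109.7]]
R end wrist [[-90.5, -127.8], [-52.8, -136.6]]
cheek R inner/outer, fence [[-44.7, -124.1], [0.3, -132.0], [-41.7, -152.5], [2.7, -151.6], [4.5, -43.4]]
tcp [[ -74.3 -144.4]]
```

Emit:
play_rows(
  rows=[
    [0.005,0,0,0],
    [0.01,0,0,0],
    [0.015,0,0,0],
    [0.019,0,0,0],
    [0.02,0,0,0],
  ],
)

```text
time_s: 12.48
tool_pos: [591.6, -82.4, 9.0]
tool_rot: [3.133, 0.001, 1.437]
contact_force: [-0.3, -3.1, 2.6]
gripper_width: 0.1
```

Emit:
play_rows(
  rows=[
    [-0.02,0,0,0],
    [-0.04,0,0,0],
    [-0.04,0,-0.05,0],
    [-0.04,0,-0.1,0],
    [-0.04,0,-0.15,0],
    [-0.04,0,-0.15,0],
  ],
)

```text
time_s: 13.22
tool_pos: [588.5, -115.7, 132.7]
tool_rot: [3.126, 0.002, 1.435]
contact_force: [0.4, -0.2, -0.7]
gripper_width: -0.1
```

```bash
python3 look.py a7; python3 - <<'E'
from h import *
im,_=viewer.get_image("wrist"); cv2.imwrite("pics/a7_w.png",im[...,::-1])
E
```

```text
tcp [ 588.5 -115.7  132.7] yaw 1.435 F [ 0.4 -0.2 -0.7] 13.225
```

View pics/a7_t.png

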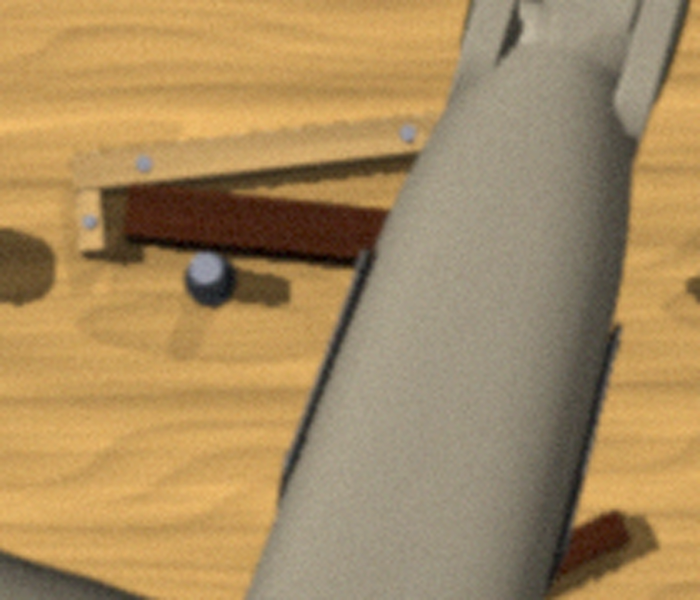

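View pics/a7_w.png

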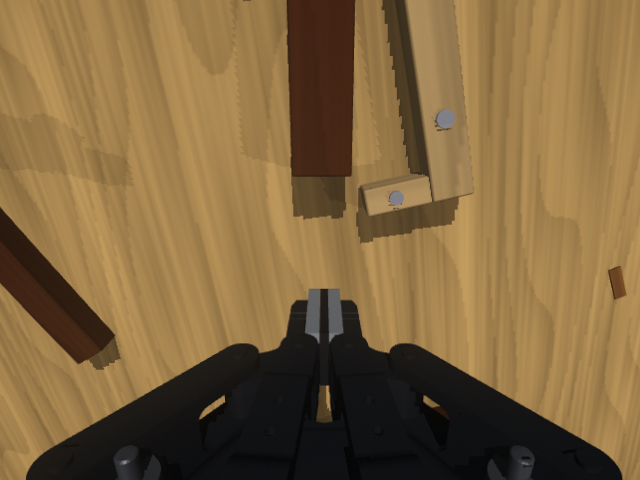

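```bash
python3 - <<'E'
from look import *
L=bay(topw([(130,185),(126,236)],34));print("L",L.tolist())
R=bay(onz("wrist",[(292,176),(352,176)],34)[:,:2]);print("R",R.tolist())
print("cheek",bay(onz("wrist",[(360,187),(429,175),(467,192)],26)[:,:2]).tolist())
print("cheek inner L top", bay(topw([(101,190),(103,250)],26)).tolist(),"cheekR from a4",bay(topw([(457,150),(467,207)],26)).tolist())
E
```

```text
L [[-1.8, 112.8], [-40.4, 119.3]]
R [[-88.2, -112.3], [-49.5, -121.1]]
cheek [[-45.2, -131.1], [2.6, -133.5], [27.1, -151.1]]
cheek inner L top [[-0.9, 135.7], [-47.2, 138.2]] cheekR from a4 [[-0.8, -133.6], [-45.5, -135.6]]
```

Left far corner ≈ (-2, 113), right far corner ≈ (-50, -121), so both are inside the cheeks' span. Next I'll go round behind the near face, jaws open and square to the bay, right finger leading.

Emit:
play_rows(
  rows=[
    [0.03,-0.03,0,-0.06],
    [0.08,-0.06,0,-0.12],
    [0.12,-0.084,0,-0.18],
    [0.155,-0.084,0,-0.24],
    [0.155,-0.084,0,-0.3],
    [0.155,-0.084,0,-0.36],
    [0.155,-0.084,0,-0.42],
    [0.155,-0.084,0,-0.48],
    [0.155,-0.084,0,-0.54],
    [0.155,-0.084,0,-0.571],
    [0.155,-0.084,0,-0.571],
    [0.155,-0.084,0,-0.571],
  ],
  jaw=-1,
)

```text
time_s: 14.88
tool_pos: [535.0, 17.5, 126.6]
tool_rot: [-3.14, 0.005, -3.056]
contact_force: [0.8, -0.3, -0.4]
gripper_width: 85.4
```

```bash
python3 look.py a8; python3 - <<'E'
from look import *
s=read_state();print(bay(s["tool_pos"][:2]))
im,_=viewer.get_image("wrist"); cv2.imwrite("pics/a8_w.png",im[...,::-1])
E
```

```text
tcp [535.   17.5 126.6] yaw -3.056 F [ 0.8 -0.3 -0.4] 14.875
[[-118.2  -23.7]]
```

View pics/a8_w.png

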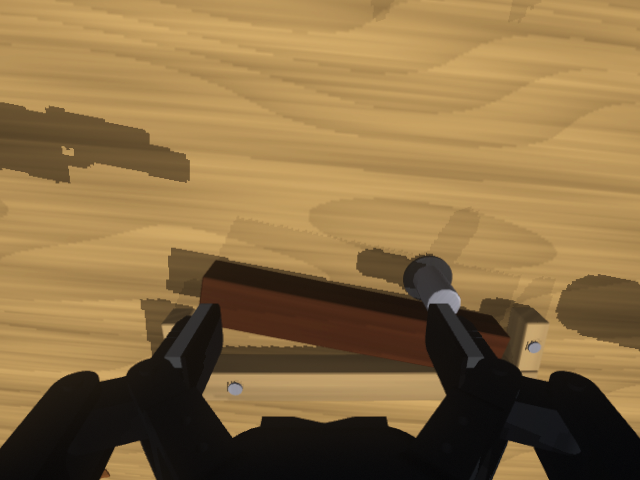

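Wrist (which looks back toward the robot) shows the batten's near face at top (200-510, 260-320) and the post at (430,280). I'll shift 16 mm right for extra post clearance and lower.

Emit:
play_rows(
  rows=[
    [0,-0.02,0.05,0],
    [0,-0.02,0.1,0],
    [0,-0.02,0.13,0],
    [0,-0.02,0.145,0],
    [0,-0.02,0.151,0],
    [0,-0.02,0.151,0],
  ],
)

```text
time_s: 15.78
tool_pos: [538.2, 1.4, 7.0]
tool_rot: [-3.14, 0.007, -3.055]
contact_force: [-0.7, 0.7, -0.2]
gripper_width: 85.6
```

Emit:
play_rows(
  rows=[
    [-0.008,0,0,0],
    [-0.016,0,0,0],
    [-0.024,0.001,0,0],
    [-0.032,0.002,0,0],
    [-0.039,0.003,0,0],
    [-0.045,0.004,0,0],
    [-0.051,0.005,0,0],
    [-0.056,0.006,0,0],
    [-0.06,0.006,0,0],
    [-0.06,0.006,0,0],
  ],
)

```text
time_s: 17.02
tool_pos: [586.0, 10.5, 7.4]
tool_rot: [-3.14, 0.008, -3.054]
contact_force: [-0.0, -0.2, -0.3]
gripper_width: 85.5
```

```bash
python3 look.py a9; python3 - <<'E'
from look import *
s=read_state();print(bay(s["tool_pos"][:2]))
E
```

```text
tcp [586.   10.5   7.4] yaw -3.054 F [-0.  -0.2 -0.3] 17.025
[[-68.6 -35.1]]
```

View pics/a9_s.png

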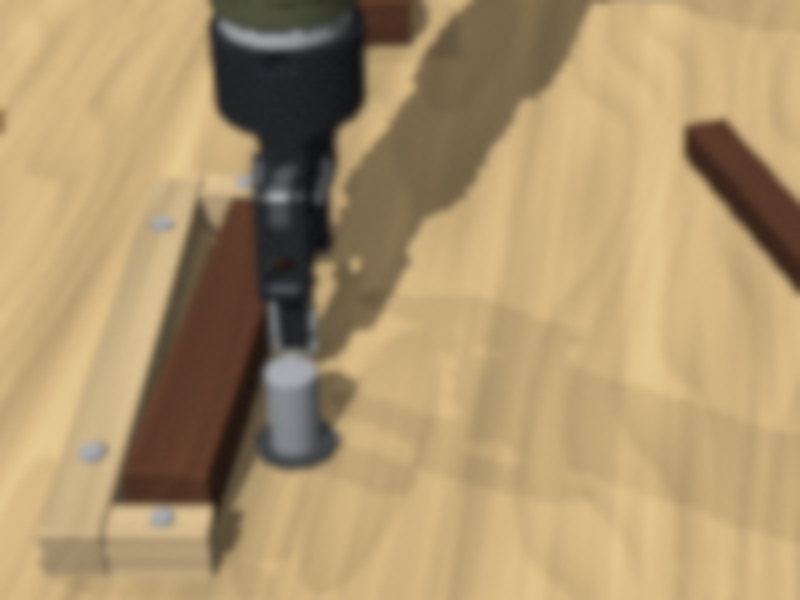

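View pics/a9_t.png

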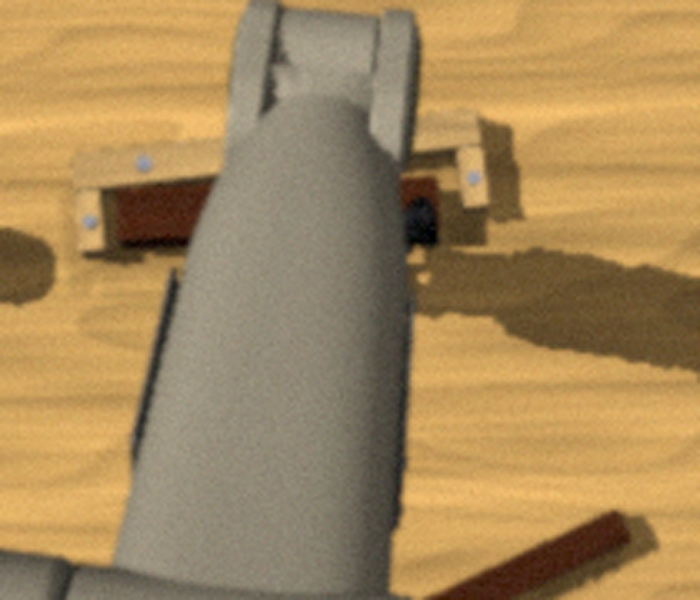

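Right end is swinging in. The gaps are about 11 mm at the left cheek and 15 mm at the right. Continue in small steps, watching force.

Emit:
play_rows(
  rows=[
    [-0.005,0,0,0],
    [-0.01,0,0,0],
    [-0.014,0,0,0],
    [-0.016,0,0,0],
    [-0.016,0,0,0],
  ],
)

```text
time_s: 17.75
tool_pos: [598.8, 11.6, 7.5]
tool_rot: [-3.14, 0.008, -3.054]
contact_force: [0.0, -0.6, -0.2]
gripper_width: 85.4
```

Emit:
play_rows(
  rows=[
    [-0.003,0,0,0],
    [-0.005,0,0,0],
    [-0.005,0,0,0],
  ],
)

```text
time_s: 18.12
tool_pos: [602.9, 12.1, 7.5]
tool_rot: [-3.14, 0.008, -3.054]
contact_force: [-0.9, 1.2, 0.0]
gripper_width: 85.0
```

```bash
python3 look.py b1; python3 - <<'E'
from look import *
s=read_state();print(bay(s["tool_pos"][:2]))
E
```

```text
tcp [602.9  12.1   7.5] yaw -3.054 F [-0.9  1.2  0. ] 18.125
[[-51.4 -35. ]]
```

View pics/b1_s.png

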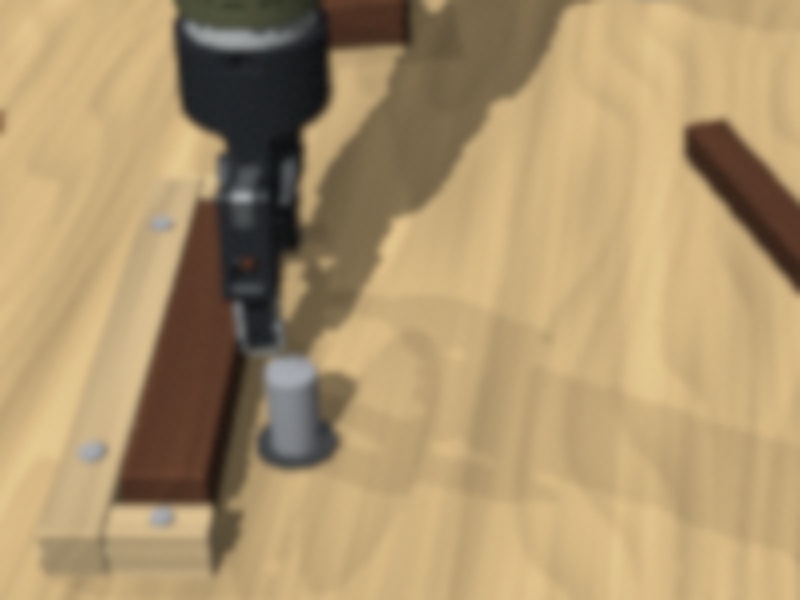

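View pics/b1_t.png

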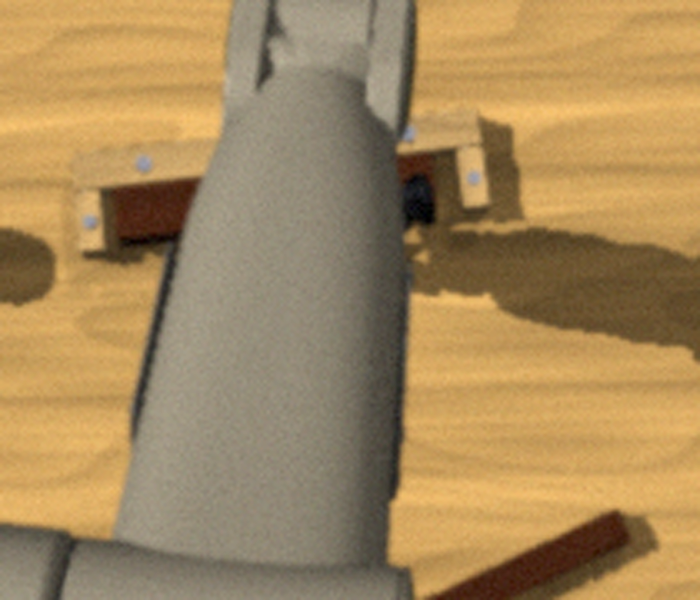

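Nearly flush. Last small steps with force checks.

Emit:
play_rows(
  rows=[
    [-0.0025,0,0,0],
    [-0.005,0,0,0],
    [-0.005,0,0,0],
  ],
)

```text
time_s: 18.6
tool_pos: [605.4, 12.4, 7.4]
tool_rot: [-3.14, 0.005, -3.054]
contact_force: [-5.5, -2.3, 4.1]
gripper_width: 85.2
```

Emit:
play_rows(
  rows=[
    [-0.003,0,0,0],
    [-0.004,0,0,0],
    [-0.004,0,0,0],
    [-0.004,0,0,0],
  ],
)

```text
time_s: 19.1
tool_pos: [605.4, 12.4, 7.4]
tool_rot: [-3.14, -0.0, -3.054]
contact_force: [-9.7, -1.7, 8.5]
gripper_width: 85.3
```

Force rises without motion, so it's seated. Retreat, lift and check.

Emit:
play_rows(
  rows=[
    [0.01,0,0,0],
    [0.04,0,0,0],
    [0.06,0,0,0],
    [0.06,0,-0.06,0],
    [0.06,0,-0.13,0],
    [0.12,0,-0.2,0],
    [0.19,-0.05,-0.22,0],
    [0.22,-0.1,-0.22,0],
    [0.22,-0.15,-0.22,0],
    [0.22,-0.2,-0.22,0],
    [0.22,-0.25,-0.22,0],
    [0.22,-0.25,-0.22,0],
  ],
)

```text
time_s: 20.6
tool_pos: [448.6, -204.9, 184.0]
tool_rot: [-3.138, 0.002, -3.057]
contact_force: [0.1, 0.2, 0.4]
gripper_width: 85.5
```

```bash
python3 look.py b2; python3 - <<'E'
from h import *
im,_=viewer.get_image("top"); cv2.imwrite("pics/b2_full.png",im[...,::-1])
E
```

```text
tcp [ 448.6 -204.9  184. ] yaw -3.057 F [0.1 0.2 0.4] 20.6
```

View pics/b2_t.png

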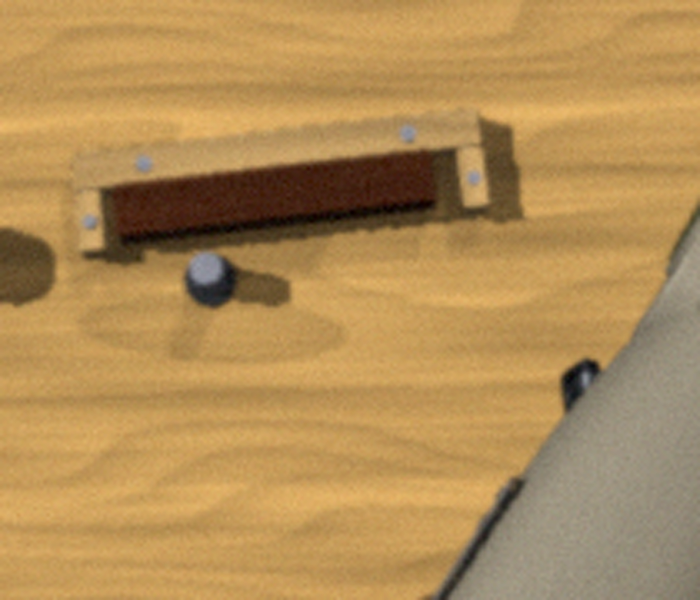

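View pics/b2_s.png

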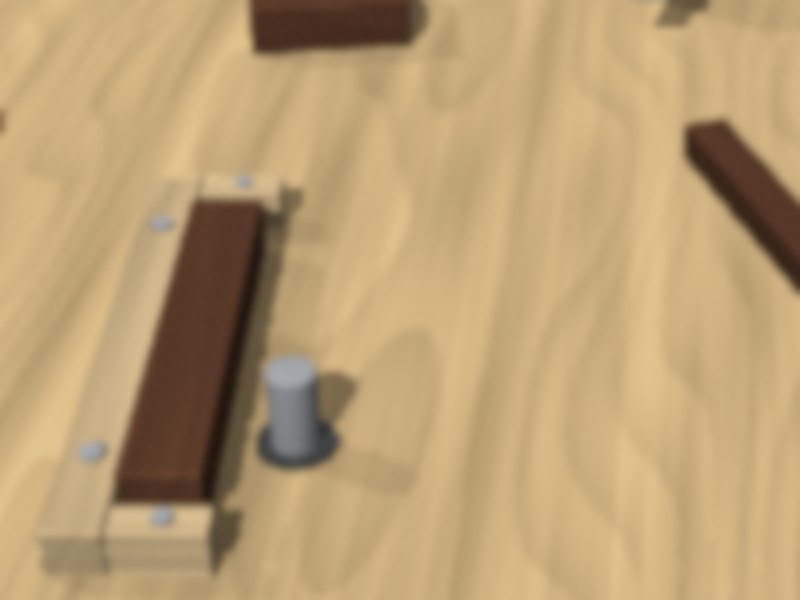

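View pics/b2_full.png

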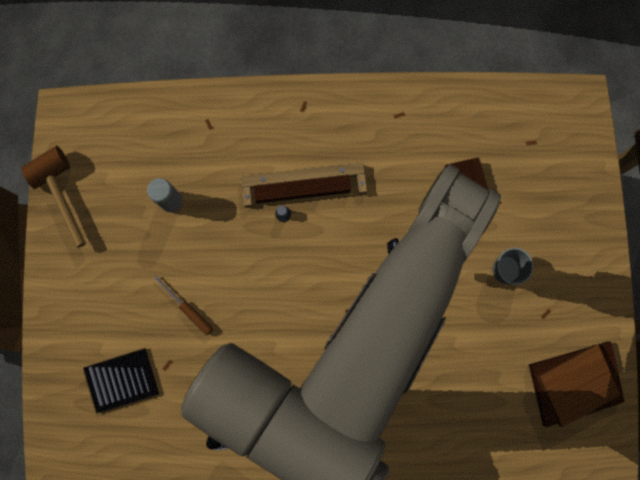

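The batten lies in the bay along the fence; top-crop corners are far-left (116,187), near-left (122,240), far-right (432,152) and near-right (436,207). Bystanders are at the same pixels as before. Numeric check next.

```bash
python3 - <<'E'
from look import *
t=bay(topw([(116,187),(122,240),(432,152),(436,207)],34));print("top",t.tolist(),t.mean(0))
s=bay(sidew([(122,470),(207,480),(195,201),(264,206)],34));print("side",s.tolist(),s.mean(0))
print("fence line now top z26",bay(topw([(104,187),(457,150)],26)).tolist())
P=onz("top",np.array([(122,213),(434,180)])/(600/180.)+[220,130],34);print(bay(P[:,:2]))
m,_=viewer.get_image("top");_,D=viewer.get_image("top")
print("heights",[dep("top",[(u,v)],D)[0].round(1).tolist() for u,v in [(260,194),(305,187),(345,182)]])
E
```

```text
top [[-2.1, 123.4], [-43.1, 122.6], [-2.4, -114.2], [-44.8, -112.1]] [-23.1     4.925]
side [[-2.4, 122.1], [-41.9, 128.7], [-0.3, -111.2], [-39.8, -105.5]] [-21.1     8.525]
fence line now top z26 [[1.1, 133.2], [-0.8, -133.6]]
[[ -22.5  120.7]
 [ -24.1 -113.1]]
heights [[617.6, 161.4, 33.5], [632.1, 49.1, 34.5], [642.2, -50.5, 35.1]]
```

Both views put the far face within about 2.5 mm of the fence at both ends, y ≈ +5 to +8 mm, and the top at 34 mm (flat). Handing in.

```bash
python3 - <<'E'
from plant import ctrl
print(ctrl.job_done())
E
```

```text
the job is handed in; nothing more can be done
None
```

The batten is in the bay, flat against the back fence, and I handed the job in at about 21 s of the 72 s allowed. No verdict is reported.

**What I did:** I turned the batten to about 0.22 rad with open fingertips. I then slid it end-on behind the post with shut fingers, and swung its right end in with the open fingertips. Finally I pressed it against the fence and backed off clear. It was only pushed along the bench. The highest contact force I read was about 13 N, but I read it only at the end of each call, so a brief peak could have been missed.

**Last checks:**

| Check | Result | Limit |
|---|---|---|
| Far face to fence, left end | 2.1 mm (top view), 2.4 mm (side view) | 7 mm |
| Far face to fence, right end | 2.4 mm (top), 0.3 mm (side) | 7 mm |
| Batten centre along the bay (y) | +5 mm (top), +8.5 mm (side) | ±18 mm |
| Batten top height by depth | 33.5–35.1 mm, so lying flat (batten is 34 mm high) | – |
| Can, screwdriver, pot | same pixels as at the start (by eye) | 20 mm |

- **Offcut:** the arm partly hid it in the last top view. The side view showed no change.
- **Disagreements:** the top and side views differed by about 3.5 mm along the bay. Mid-task, the wrist and top views differed by 5–6 mm across it.

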